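# Vent the vacuum catch pot through its tilted nipple

### The arm

A 7-joint arm with a two-finger parallel gripper is mounted at the origin on the work surface; the furniture and walls round the work are solid. World frame = base frame: x ahead of the robot, y to its left, z up, the work surface at z = 0. Lengths are in m, angles in rad, forces in N, time in s.
With the tool pointing down it reaches from about 0.4 to 0.85 m from the base axis. Payload 4.4 kg.
Tool frame: the origin (TCP) lies midway between the tips of the shut fingers; the grasp point (between the pads) lies 19 mm behind it; z points along the fingers, y is the line along which they close (so a half turn about z gives the same grasp; the last joint's range is limited). The gripper opens to 94 mm and grips with 3 to 60 N. Pads are 16 mm wide; open, the fingers measure 119 mm over their backs; the gripper's body (75 mm by 177 mm) begins 78 mm behind the grasp point.
Start: joints at [1.173, 0.628, 0.038, 1.517, -0.027, 0.996, -0.02], TCP at [0.212, -0.615, 0.17] pointing down, gripper open.
Joint ranges: [-3.06, 3.06], [-0.37, 2.12], [-1.25, 1.32], [0.18, 2.47], [-1.1, 4.24], [0.23, 1.98], [-2.94, 2.94]. Speed limits (rad/s): [2.57, 2.57, 3.14, 3.14, 3.14, 3.14, 3.14].

### API

Orientations are given as a unit quaternion [x, y, z, w].
In Python, from cell import ctrl gives the robot as it stands.
- The arm moves only by the tool send_rows, never from a script. Its arguments are lists of equal length, an entry for each row: "grip": the finger opening in mm, from 0 to 94; "xyz": the shift along the world's x, y, z in mm, a list of three; "twist": the turn about the world's z in degrees. A call has exactly 10 rows; each row shifts and turns the commanded pose from where the row before left it; what a row does not reach is not made up. A row lasts 1/8 s, in which the tool goes at most 62.5 mm and 10.7 degrees, less where a joint would pass 70% of its speed; a pose out of reach is approached as far as the arm can. A call is refused whole if a number of a shift passes 62.5 or a number of a turn 10.7, either way. A call with a gripper value outside its range is refused whole. The fingers move at their own pace and stop on an object; "squeeze" is the grip in N (left out, the last holds). Time passes only in rows, so rows that do not move let the fingers close, or fill a call up. It gives the time, the measured TCP pose, the force, the opening and the grip force at its end, in the units of the state.
- ctrl.state(): the state, without advancing time (a new reading comes with each control period).
- ctrl.grab_frame(name): name is "scene" or "top" or "wrist"; returns a dict with "color" (384x512x3 uint8, red, green, blue), "depth" (384x512 float32, m along the optical axis (not along the pixel's ray), 0 where there is no reading), "fx", "fy", "cx", "cy" (pixels), "extrinsics" (4x4, takes a point from camera to world coordinates). Camera axes: x right, y down, z forward; pixel columns grow to the right and rows downward; lengths in m; the calibration is good to about 2 mm. The wrist camera is an equidistant fisheye: a pixel r from the principal point sees the ray r / f radians off the axis. A picture is of the moment at which its call begins.
- ctrl.hand_in(): hands the job in; it is judged then, once.
The state is a dict: "time_s": time; "q": joint angles; "dq": joint speeds; "effort": joint torques, N m; "eef_pos": TCP position; "orientation": TCP orientation; "force": force on the tool from outside, world axes, zero at the start; "ft_torque": the same for the moment, N m; "width": finger opening in m; "grip_force": force on a finger pad.
Only numpy, scipy, OpenCV 4.12 (cv2) and the standard library are available. Lean on these libraries where they do the work, as an engineer would, in place of code of your own. Each camera call takes 0.05 s, during which the arm holds its last target. There are 200 camera calls.

### The job

Vent the vacuum manifold. Swing the hinged guard brace away from over the tilted nipple until it clicks into its end detent and stays there by itself, then take the steel vent coupler, press it squarely onto the nipple until it snaps over the catches, push it on down against the valve spring until it sits on the seat, and finish while still gripping it and holding it there: do not let go. Leave the other things on the table where they are.

Things in the scene. Friction and masses are not known exactly. Their poses are not given: they have to be found in the camera images.
- nipple_seat (a point): Centre of the flat round seat (41 mm wide) at the foot of the brass nipple on the grey manifold (base plate 136 x 170 mm, fixed to the table); 70 mm above the table. z = the nipple's axis, pointing out of it, leaning 0.42 rad from vertical to the manifold's front (-x, roughly toward the robot); y is level, to the hinge side.
- nipple_tip (a point): Free end of the valve pin when not pressed, on the nipple's axis 39 mm from the seat (same axes). The nipple is 20 mm across, its tapered top 27 mm from the seat; four sprung ball catches 17 mm from the seat stand out to 28 mm across. The pin (8 mm across, round end) stands up out of the nipple.
- valve_pin (a joint): How far the valve pin in the nipple is pushed in along the axis, m: 0 = free, 0.009 = coupler on the seat. Its spring starts at 3 N and rises 1.2 N per mm, about 14 N with the coupler on the seat.
- guard (a joint): Angle of the guard brace about its upright hinge, rad: 0 = right across above the nipple, 1.75 = end stop, swung out to the manifold's rear; grows counter-clockwise from above. A sprung detent must be overcome at 1.61 (about 2 N at the peg); past it the detent holds the brace at the stop. Starts between 0 and 0.25.
- guard_peg (a point): Centre of the upright round steel peg at the free end of the guard brace, to push or grip: 14 mm in diameter, 40 mm high, centre 142 mm above the table. The brace's flat bar (22 mm wide, 8 mm thick, top at 122 mm) is just under it. The peg runs on a circle of 100 mm radius about the hinge.
- guard_hinge (a point): Point on the guard's upright hinge axis, level with the peg's centre (142 mm above the table). The post is 16 mm in diameter, 26 mm at its head, 70 mm sideways from the nipple; its top is 128 mm above the table.
- coupler_mid (a point): Centre of the loose steel vent coupler (78 mm tall, 0.14 to 0.28 kg), which stands mouth down; z points from mouth to top. Lower 38 mm: round hollow sleeve 41 mm across. Upper 40 mm: square neck 26 x 26 mm, sides along this point's x and y: grip it there; fingertips may bear on the 7 mm shoulder below it. Fully on, this point is 39 mm from the seat along the nipple's axis.
- coupler: The coupler's mouth: origin at the centre of its open underside, z to its top. Bore 30 mm across and 30 mm deep; a rounded lip centred 4 mm inside the mouth narrows it to 24 mm. Pushing the lip over the catches takes about 8 to 12 N and it then jumps down; they are passed when the mouth is 8 mm from the seat; from 9 mm on the valve pin pushes back.
- tape_measure: Yellow and black tape measure, 80 x 62 x 37 mm, lying loose; origin at the underside. Leave alone.
- marker: Black and white felt marker, 13 x 136 x 15 mm, lying loose between coupler and manifold; origin at the underside. Leave alone.
- wax_bottle: Pale bottle with a pale screw cap, 52 mm across, 125 mm high, standing; origin at the underside. Leave alone.
Not all that is in view belongs to the job. Leave any turquoise look-alike of the coupler alone.

How it is judged:
On the way, in this order (a step that is already met when the one before it is completed fails the run):
1. the guard brace is seated past its end detent and stays there untouched (value of joint guard above 1.68 rad and contact force between each of the arm, the fingers and guard below 0.5 N), for 0.2 s.
2. the coupler has snapped over the nipple's catches, square to it (z of coupler_mid in the frame of nipple_seat between 0.035 and 0.0475 m and angle between the z axis of coupler_mid and the z axis of nipple_seat, either way round below 0.12 rad and distance between coupler and nipple_seat below 0.0095 m), for 0.1 s.
At the end, for the whole second after the job is handed in: Guard beyond 1.68 rad; coupler snapped on, mouth within 3 mm of the seat along the axis and 4 mm sideways, square within 0.12 rad, valve pin pushed in over 6 mm, fingers still holding the coupler, at rest through the last second (value of joint guard above 1.68 rad and z of coupler_mid in the frame of nipple_seat between 0.035 and 0.042 m and angle between the z axis of coupler_mid and the z axis of nipple_seat, either way round below 0.12 rad and distance between coupler and nipple_seat below 0.005 m and value of joint valve_pin above 0.006 m and contact force between the fingers and coupler above 2 N and linear speed of coupler below 0.02 m/s); the arm keeps its last pose, push and grip.
It fails at once if a bystander was disturbed (moved more than 30 mm) (distance of any of tape_measure, marker, wax_bottle from where it was at the start of the episode above 0.03 m).
It also fails if it takes over 61 s, if anything falls off the work surface, if the arm or the gripper's body presses on something with over 40 N, if the wrist force passes 120 N, or if a joint passes its speed limit or range.

## Working session

There is one attempt and no reset: what is moved stays moved. The work goes in short steps, Python scripts to look and compute and a tool call to move; the robot and the scene stay as the last step left them, time stands still between calls to the robot, and variables do not carry over. Pictures are saved under pics/ and viewed, at most 10 in all, crops included, and the job is handed in when it is done.

Besides the shell and the picture viewer there is one more tool, called as name([rows], argument=value, ...), one row to a line, values as JSON. send_rows: Moves the arm, as the interface text tells. Its arguments: {"type":"object","properties":{"grip":{"type":"array","items":{"type":"number"}},"xyz":{"type":"array","items":{"type":"array","items":{"type":"number"}}},"twist":{"type":"array","items":{"type":"number"}},"squeeze":{"type":"number"}},"required":["grip","xyz","twist"]}

```bash
mkdir -p pics; cat > h.py <<'E'
import numpy as np, cv2
from cell import ctrl
def grab(n,save=None):
    f=ctrl.grab_frame(n)
    if save: cv2.imwrite('pics/'+save,f['color'][:,:,::-1])
    return f
def pts(f):
    d=f['depth'];v,u=np.mgrid[:d.shape[0],:d.shape[1]]
    P=np.stack([(u-f['cx'])/f['fx']*d,(v-f['cy'])/f['fy']*d,d],-1)
    E=f['extrinsics'];W=P@E[:3,:3].T+E[:3,3];W[d==0]=np.nan;return W
E
python3 - <<'E'
from h import *
a=grab('top');b=grab('scene')
np.savez('f0.npz',**{k+n:f[k] for n,f in(('t',a),('s',b)) for k in f})
im=np.vstack([a['color'],b['color']])[:,:,::-1]
cv2.imwrite('pics/0t.png',cv2.resize(a['color'][:,:,::-1],(800,600)));cv2.imwrite('pics/0s.png',cv2.resize(b['color'][:,:,::-1],(800,600)))
print(a['extrinsics'],a['fx'],b['extrinsics'],b['fx']);s=ctrl.state();print(s)
E
```

```text
[[-0.01054354 -0.99101476  0.13333631  0.43398743]
 [-0.99993647  0.00991777 -0.00535645 -0.146426  ]
 [ 0.00398593 -0.13338432 -0.99105637  1.18320052]
 [ 0.          0.          0.          1.        ]] 359.5660628033671 [[-0.84368694 -0.36496085  0.39369522  0.22089248]
 [-0.53682     0.57912572 -0.61354518  0.39966998]
 [-0.00407906 -0.72898352 -0.68451909  0.75132882]
 [ 0.          0.          0.          1.        ]] 351.8613184328067
{'time_s': 0.1, 'q': array([ 1.17317133,  0.62925556,  0.03845894,  1.51824075, -0.02699662,
        0.99629251, -0.019989  ]), 'dq': array([-0.00080967, -0.00052749,  0.00192882, -0.00204252,  0.00127401,
       -0.00047854,  0.00022608]), 'effort': array([ 1.97253554e-03, -5.50792372e+01,  1.14698399e+00, -1.87116641e+01,
       -5.21919946e-02,  1.92632584e-02,  5.66007179e-05]), 'eef_pos': array([ 0.21155903, -0.61392583,  0.16955385]), 'orientation': array([ 9.86267554e-01,  1.65153286e-01, -1.52069073e-04, -8.25013272e-04]), 'force': array([-0.03981758, -0.50338521,  0.10144196]), 'ft_torque': array([-0.03342174,  0.02119408,  0.04586312]), 'grip_force': 0.0, 'width': 0.09395955832672796}
```

View pics/0t.png

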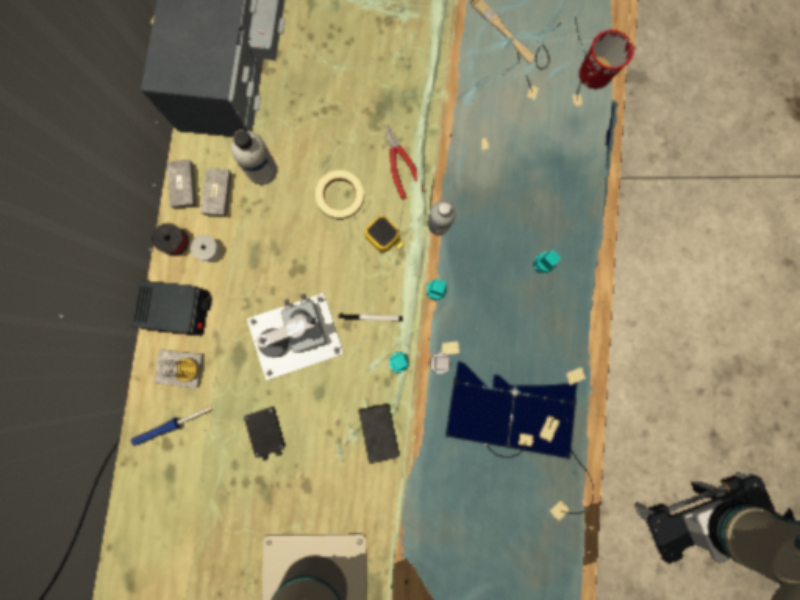

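View pics/0s.png

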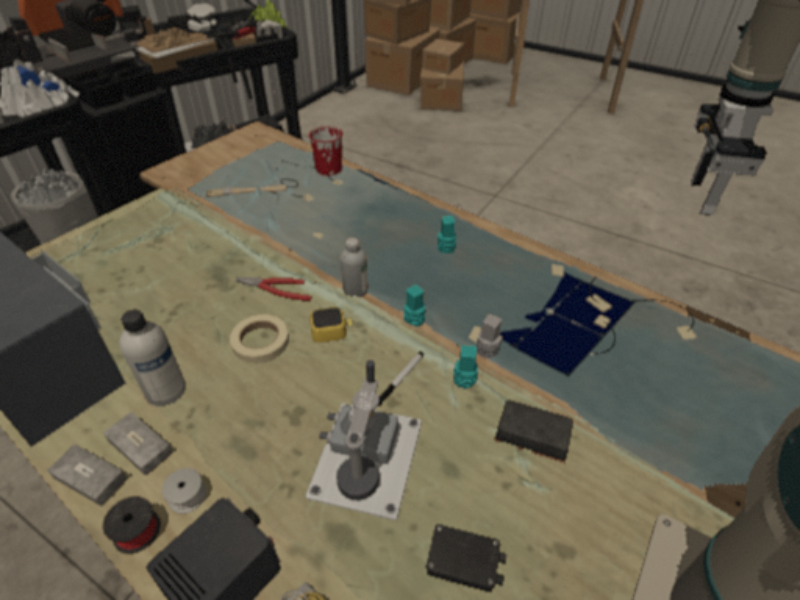

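```bash
python3 - <<'E'
from h import *
z=np.load('f0.npz')
t=z['colort'][:,:,::-1];s=z['colors'][:,:,::-1]
A=cv2.resize(t[170:270,140:300],(800,500),interpolation=cv2.INTER_CUBIC)
B=cv2.resize(s[190:345,180:340],(800,775))
cv2.imwrite('pics/1t.png',A)
cv2.imwrite('pics/1s.png',cv2.resize(B,(600,581)))
f={k[:-1]:z[k] for k in z.files if k[-1]=='t'};W=pts(f)
g={k[:-1]:z[k] for k in z.files if k[-1]=='s'};V=pts(g)
print(f['cx'],f['cy'],f['depth'].min(),g['depth'].min())
for n,(u,v) in dict(coup=(282,229),hinge=(174,220),plate=(215,228),table=(300,170),marker=(235,203),decoy=(255,232)).items():print(n,W[v,u].round(3))
for n,(u,v) in dict(pegtop=(237,233),hinge=(229,303),coup=(314,205)).items():print(n,V[v,u].round(3))
# height slices around manifold
for nm,X in(('top',W),('scn',V)):
  m0=(np.abs(X[...,0]-.62)<.2)&(np.abs(X[...,1]-.1)<.2)
  for lo,hi in((.15,.17),(.124,.15),(.112,.124),(.09,.112)):
    m=m0&(X[...,2]>lo)&(X[...,2]<hi);p=X[m]
    if len(p):print(nm,lo,len(p),p.mean(0).round(3),p.min(0).round(3),p.max(0).round(3))
E
```

```text
248.5379176095952 185.54684048924733 0.0 0.0
coup [ 0.448 -0.253  0.079]
hinge [0.479 0.081 0.056]
plate [ 0.454 -0.042  0.003]
table [ 0.644 -0.325  0.001]
marker [ 0.534 -0.108  0.014]
decoy [nan nan nan]
pegtop [ 0.518 -0.003  0.163]
hinge [0.479 0.091 0.044]
coup [ 0.44  -0.253  0.078]
top 0.15 21 [ 0.52  -0.007  0.16 ] [ 0.514 -0.013  0.155] [ 0.526 -0.002  0.164]
top 0.124 55 [0.499 0.048 0.127] [ 0.477 -0.013  0.124] [0.523 0.094 0.142]
top 0.112 261 [0.5   0.043 0.121] [ 0.474 -0.011  0.114] [0.527 0.098 0.124]
top 0.09 3 [0.487 0.286 0.09 ] [0.429 0.279 0.09 ] [0.596 0.29  0.091]
scn 0.15 43 [ 0.52  -0.004  0.159] [ 0.514 -0.012  0.151] [0.526 0.001 0.164]
scn 0.124 116 [0.501 0.042 0.13 ] [ 0.473 -0.009  0.124] [0.526 0.096 0.149]
scn 0.112 451 [0.501 0.045 0.122] [ 0.472 -0.011  0.116] [0.531 0.1   0.124]
scn 0.09 33 [0.482 0.088 0.098] [0.476 0.022 0.09 ] [0.503 0.095 0.107]
```

View pics/1t.png

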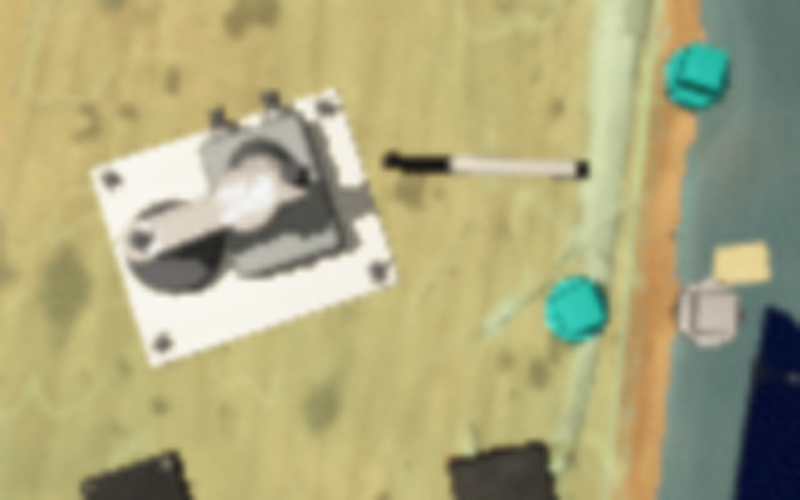

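View pics/1s.png

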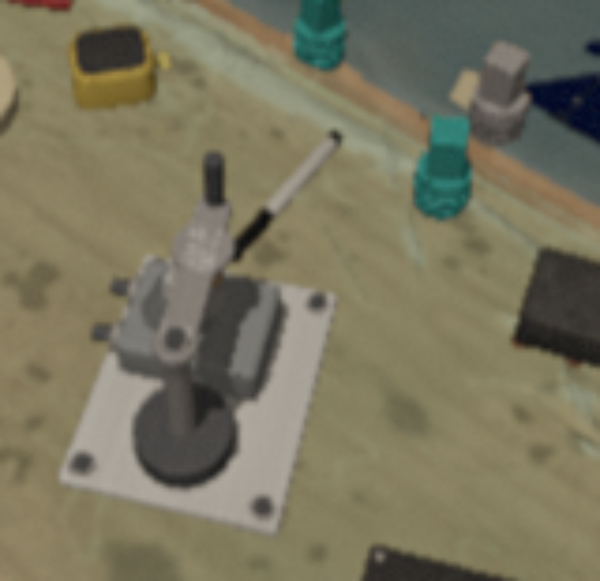

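The top crop shows the steel coupler at (708,312), its turquoise twin at (577,309), and the white manifold plate with corners (93,172), (340,88), (398,283) and (153,367), which gives a yaw of about 18.8°. The scene crop shows the brace with its peg at (213,180) and the hinge at (175,340). Next I move above the peg.

send_rows([
  [30,60,20],
  [30,60,20],
  [30,60,20],
  [30,60,20],
  [30,60,0],
  [30,60,0],
  [30,60,0],
  [30,60,0],
  [30,60,0],
  [30,60,0],
], grip=[94,94,94,94,94,94,94,60,60,60], twist=[0,0,0,0,0,0,0,0,0,0])

```text
time_s: 1.35
eef_pos: [0.4871, -0.0631, 0.2417]
orientation: [0.986, 0.165, -0.0, 0.0]
force: [-0.0, -1.3, -1.0]
width: 0.0677
grip_force: 0.0
```

send_rows([
  [8,8,0],
  [0,0,0],
  [0,0,0],
  [0,0,0],
  [0,0,0],
  [0,0,0],
  [0,0,0],
  [0,0,0],
  [0,0,0],
  [0,0,0],
], grip=[60,60,60,60,60,60,60,60,60,60], twist=[0,0,0,0,0,0,0,0,0,0])

```text
time_s: 2.6
eef_pos: [0.4946, -0.0568, 0.2418]
orientation: [0.986, 0.165, 0.0, -0.0]
force: [-0.2, 1.2, 0.5]
width: 0.06
grip_force: 0.0
```

send_rows([
  [13,26,0],
  [12,25,0],
  [0,0,-35],
  [0,0,-35],
  [0,0,-32],
  [0,0,0],
  [0,0,0],
  [0,0,0],
  [0,0,0],
  [0,0,0],
], grip=[60,60,60,60,60,60,10,10,10,10], twist=[0,0,0,0,0,0,0,0,0,0], squeeze=10)

```text
time_s: 3.85
eef_pos: [0.52, -0.0059, 0.1404]
orientation: [0.986, 0.165, 0.001, 0.0]
force: [0.7, -0.2, 0.4]
width: 0.0233
grip_force: 0.0
```

```bash
python3 - <<'E'
from h import *
s=ctrl.state();print(s['eef_pos'],s['width'],s['grip_force'],s['force'])
# arc from hinge guess
h=np.array([.485,.088]);a0=np.arctan2(-.094,.035);print(a0)
p=[h+.1*np.array([np.cos(a),np.sin(a)]) for a in a0+np.linspace(0,1.78,19)]
print((np.diff(p,axis=0)*1000).round(1).tolist())
E
```

```text
[ 0.5199834  -0.00586054  0.14037163] 0.023347793477835957 0.0 [ 0.7381488  -0.19284942  0.4001811 ]
-1.2143593745747001
[[9.1, 3.9], [8.7, 4.8], [8.1, 5.6], [7.5, 6.4], [6.9, 7.1], [6.1, 7.7], [5.3, 8.3], [4.5, 8.8], [3.6, 9.2], [2.7, 9.5], [1.7, 9.7], [0.8, 9.9], [-0.2, 9.9], [-1.2, 9.8], [-2.2, 9.6], [-3.1, 9.4], [-4.0, 9.0], [-4.9, 8.6]]
```

send_rows([
  [0,0,0],
  [0,0,0],
  [0,0,0],
  [9,4,0],
  [9,5,0],
  [8,5,0],
  [7.5,6.5,0],
  [7,7,0],
  [6,8,0],
  [5,8,0],
], grip=[10,10,10,10,10,10,10,10,10,10], twist=[0,0,0,0,0,0,0,0,0,0])

```text
time_s: 5.1
eef_pos: [0.5714, 0.0383, 0.1398]
orientation: [0.986, 0.165, -0.0, -0.0]
force: [-0.3, -0.0, -0.3]
width: 0.0099
grip_force: 0.0
```

send_rows([
  [4.5,9,0],
  [3.5,9,0],
  [2.5,9.5,0],
  [2,10,0],
  [1,10,0],
  [0,10,0],
  [-1,10,0],
  [-2,9.5,0],
  [-3,9.5,0],
  [-4,9,0],
], grip=[10,10,10,10,10,10,10,10,10,10], twist=[0,0,0,0,0,0,0,0,0,0])

```text
time_s: 6.35
eef_pos: [0.5743, 0.1337, 0.1398]
orientation: [0.986, 0.165, -0.0, 0.0]
force: [0.8, 0.2, 0.2]
width: 0.01
grip_force: 0.0
```

```bash
python3 - <<'E'
from h import *
g=grab('scene');X=pts(g)
cv2.imwrite('pics/2s.png',cv2.resize(g['color'][150:360,150:350][:,:,::-1],(571,600)))
m=(abs(X[...,0]-.52)<.035)&(abs(X[...,1]-.03)<.08)&(X[...,2]>.15)&(X[...,2]<.168);p=X[m];print(len(p),p.mean(0) if len(p) else 0)
m=(abs(X[...,0]-.52)<.08)&(abs(X[...,1]-.05)<.1)&(X[...,2]>.116)&(X[...,2]<.126);p=X[m];print(len(p),p.mean(0),p.min(0),p.max(0))
E
```

```text
42 [ 0.51970972 -0.00398102  0.15928385]
502 [0.50042917 0.04570583 0.12222567] [ 0.47199812 -0.01110857  0.11631451] [0.53135165 0.10048416 0.12595448]
```

View pics/2s.png

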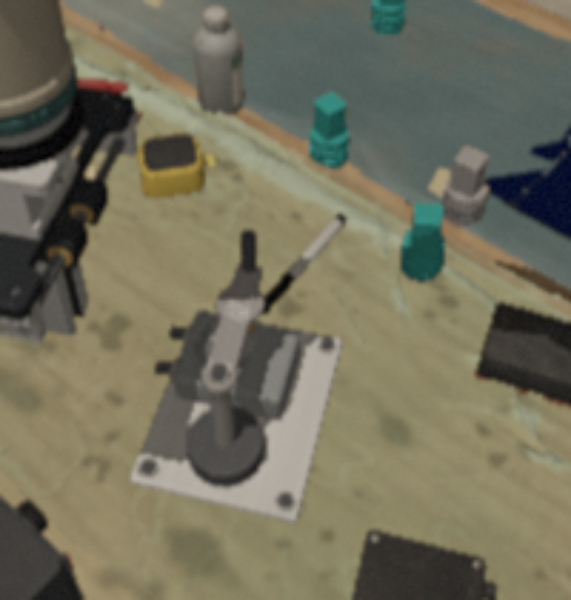

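```bash
python3 - <<'E'
from h import *
for n in('scene','top'):
  g=grab(n);X=pts(g);E=g['extrinsics'];p=ctrl.state()['eef_pos']
  c=E[:3,:3].T@(p-E[:3,3]);u=g['fx']*c[0]/c[2]+g['cx'];v=g['fy']*c[1]/c[2]+g['cy'];print(n,u,v,c[2],g['fx'],g['fy'],g['cx'],g['cy'])
  m=(abs(X[...,0]-p[0])<.1)&(abs(X[...,1]-p[1])<.1)&(X[...,2]>.13)&(X[...,2]<.2);q=X[m];print(len(q),q.mean(0) if len(q) else 0)
  for z in (.135,.145,.16,.18):
    k=q[abs(q[:,2]-z)<.006]
    if len(k):print(z,k.min(0),k.max(0))
print(ctrl.state()['eef_pos'])
E
```

```text
scene 176.7483108884868 272.7405672786924 0.7200184291254672 351.8613184328067 351.8613184328067 251.57200128387643 192.79954843938378
111 [0.56310203 0.13548304 0.18706767]
0.135 [0.4806723  0.08314385 0.13004389] [0.48687517 0.0911715  0.13175914]
0.18 [0.56157135 0.11881823 0.17748131] [0.57593693 0.15355264 0.18579243]
top 150.7647829726539 186.5336021981165 1.0511951956670047 359.5660628033671 359.5660628033671 248.5379176095952 185.54684048924733
7 [0.54498734 0.11032512 0.17130619]
0.135 [0.48248292 0.08083406 0.13069903] [0.48535295 0.08926308 0.13183298]
0.18 [0.56744555 0.1186689  0.18122183] [0.56991639 0.12480197 0.18347131]
[0.5743048  0.13379457 0.13988269]
```

```bash
python3 - <<'E'
from h import *
g=grab('scene');X=pts(g)
w=grab('wrist')
A=cv2.resize(g['color'][190:290,130:230],(500,500),interpolation=cv2.INTER_CUBIC)
B=cv2.resize(w['color'],(300,225))
o=np.zeros((500,800,3),np.uint8);o[:,:500]=A;o[:225,500:]=B
cv2.imwrite('pics/3.png',o[:,:,::-1])
for v in range(230,280,4):print(v,[ (X[v,u]*1000).round().tolist() if g['depth'][v,u] else None for u in (160,165,170,175,180)])
E
```

```text
230 [[545.0, 167.0, 322.0], [543.0, 159.0, 316.0], [550.0, 144.0, 297.0], [543.0, 139.0, 296.0], [541.0, 130.0, 289.0]]
234 [[544.0, 170.0, 316.0], [541.0, 163.0, 311.0], [543.0, 151.0, 298.0], [536.0, 147.0, 298.0], [541.0, 133.0, 281.0]]
238 [[538.0, 176.0, 316.0], [553.0, 156.0, 285.0], [543.0, 154.0, 290.0], [534.0, 151.0, 293.0], [720.0, -14.0, 3.0]]
242 [[534.0, 181.0, 314.0], [554.0, 157.0, 276.0], [538.0, 160.0, 289.0], [537.0, 150.0, 280.0], [711.0, -4.0, 3.0]]
246 [[528.0, 187.0, 315.0], [537.0, 172.0, 292.0], [562.0, 143.0, 245.0], [570.0, 126.0, 220.0], [701.0, 8.0, 5.0]]
250 [[522.0, 193.0, 315.0], [533.0, 177.0, 290.0], [561.0, 146.0, 237.0], [570.0, 128.0, 211.0], [693.0, 17.0, 3.0]]
254 [[517.0, 198.0, 314.0], [528.0, 182.0, 288.0], [562.0, 148.0, 225.0], [573.0, 128.0, 196.0], [570.0, 119.0, 187.0]]
258 [[515.0, 202.0, 310.0], [575.0, 152.0, 208.0], [563.0, 149.0, 214.0], [564.0, 138.0, 200.0], [675.0, 37.0, 4.0]]
262 [[516.0, 203.0, 301.0], [519.0, 193.0, 286.0], [566.0, 150.0, 200.0], [563.0, 141.0, 192.0], [667.0, 47.0, 4.0]]
266 [[523.0, 201.0, 281.0], [519.0, 195.0, 278.0], [570.0, 149.0, 184.0], [561.0, 144.0, 185.0], [657.0, 57.0, 6.0]]
270 [[695.0, 91.0, 1.0], [683.0, 85.0, 4.0], [671.0, 79.0, 5.0], [661.0, 73.0, 5.0], [650.0, 66.0, 5.0]]
274 [[685.0, 101.0, 4.0], [676.0, 93.0, 1.0], [663.0, 88.0, 6.0], [652.0, 82.0, 6.0], [643.0, 75.0, 4.0]]
278 [[677.0, 110.0, 4.0], [666.0, 104.0, 5.0], [656.0, 97.0, 4.0], [646.0, 90.0, 3.0], [636.0, 83.0, 3.0]]
```

View pics/3.png

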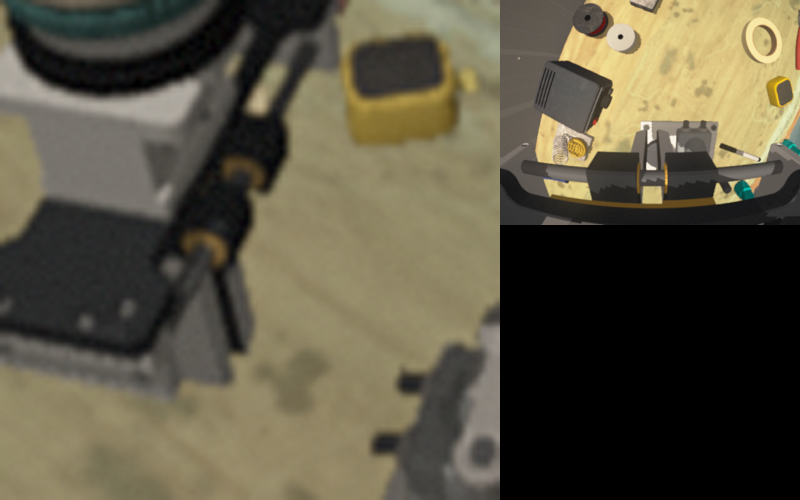

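```bash
python3 - <<'E'
from h import *
z=np.load('f0.npz')
for n in 'st':
  g={k[:-1]:z[k] for k in z.files if k[-1]==n};X=pts(g);E=g['extrinsics']
  p=np.array([.2116,-.6139,.1696]);y=np.array([.326,-.945,0])
  for d in(-.05,0,.05):
    for dz in (0,.04):
      c=E[:3,:3].T@(p+y*d+[0,0,dz]-E[:3,3]);print(n,d,dz,(g['fx']*c[0]/c[2]+g['cx'])*800/512,(g['fy']*c[1]/c[2]+g['cy'])*800/512)
  m=(np.hypot(X[...,0]-p[0],X[...,1]-p[1])<.1)&(X[...,2]>.1)&(X[...,2]<.32);q=X[m]
  q=q[np.argsort(q[:,2])];print(len(q),q[:12].round(3).tolist())
E
```

```text
s -0.05 0 697.2271031030299 230.518064388011
s -0.05 0.04 705.8657260382644 211.67636266348762
s 0 0 692.9133958107401 214.96314281976203
s 0 0.04 701.1233363848124 196.36534221340557
s 0.05 0 688.890110555813 200.45546245421156
s 0.05 0.04 696.7087636041659 182.11269343039086
790 [[0.231, -0.66, 0.204], [0.234, -0.658, 0.204], [0.193, -0.568, 0.204], [0.195, -0.566, 0.205], [0.236, -0.655, 0.206], [0.232, -0.663, 0.206], [0.206, -0.563, 0.206], [0.224, -0.661, 0.206], [0.191, -0.566, 0.207], [0.229, -0.657, 0.207], [0.189, -0.567, 0.207], [0.221, -0.66, 0.207]]
t -0.05 0 629.601691349632 501.7315433650472
t -0.05 0.04 639.9230054947125 507.5042086784083
t 0 0 656.0624841773189 491.65093512412517
t 0 0.04 667.4756958452018 496.9825152730397
t 0.05 0 682.3922185135008 481.6202554442296
t 0.05 0.04 694.8861655060688 486.51513244399143
367 [[0.223, -0.659, 0.205], [0.236, -0.656, 0.206], [0.221, -0.66, 0.206], [0.233, -0.656, 0.207], [0.231, -0.656, 0.207], [0.226, -0.657, 0.208], [0.202, -0.558, 0.208], [0.205, -0.561, 0.209], [0.219, -0.661, 0.21], [0.229, -0.656, 0.21], [0.205, -0.563, 0.211], [0.227, -0.658, 0.211]]
```

The fingertips appear about 35 mm above the reported TCP in the camera depth, both here and at the start, so they passed over the peg. I'll go back and descend lower.

send_rows([
  [0,0,15],
  [-18,-46,0],
  [-18,-46,0],
  [-18,-47,0],
  [0,0,0],
  [0,0,-22],
  [0,0,-20],
  [0,0,-20],
  [0,0,0],
  [0,0,0],
], grip=[60,60,60,60,60,60,60,60,60,60], twist=[0,0,0,0,0,0,0,0,0,0])

```text
time_s: 7.85
eef_pos: [0.5217, -0.0053, 0.0937]
orientation: [0.986, 0.165, 0.001, -0.0]
force: [-0.4, 0.1, -0.7]
width: 0.0604
grip_force: 0.0
```

send_rows([
  [0,0,0],
  [0,0,0],
  [0,0,0],
  [0,0,0],
  [0,0,0],
  [0,0,0],
  [0,0,0],
  [9,4,0],
  [9,5,0],
  [8,5,0],
], grip=[10,10,10,10,10,10,10,10,10,10], twist=[0,0,0,0,0,0,0,0,0,0])

```text
time_s: 9.1
eef_pos: [0.5479, 0.008, 0.0929]
orientation: [0.986, 0.165, 0.001, 0.0]
force: [1.0, -4.2, 0.7]
width: 0.0139
grip_force: 10.0
```

Gripped (14 mm). Continuing the arc.

send_rows([
  [7.5,6.5,0],
  [7,7,0],
  [6,8,0],
  [5,8,0],
  [4.5,9,0],
  [3.5,9,0],
  [2.5,9.5,0],
  [2,10,0],
  [1,10,0],
  [0,10,0],
], grip=[10,10,10,10,10,10,10,10,10,10], twist=[0,0,0,0,0,0,0,0,0,0])

```text
time_s: 10.35
eef_pos: [0.5863, 0.0967, 0.0931]
orientation: [0.986, 0.165, 0.001, -0.0]
force: [3.2, -1.5, 2.9]
width: 0.0138
grip_force: 10.0
```

send_rows([
  [-1,10,0],
  [-2,9.5,0],
  [-3,9.5,0],
  [-4,9,0],
  [-4,8,0],
  [0,0,0],
  [0,0,0],
  [0,0,0],
  [0,0,0],
  [0,0,0],
], grip=[10,10,10,10,10,10,10,10,10,10], twist=[0,0,0,0,0,0,0,0,0,0])

```text
time_s: 11.6
eef_pos: [0.5744, 0.1344, 0.093]
orientation: [0.987, 0.163, 0.001, 0.004]
force: [8.1, -12.1, 0.5]
width: 0.0137
grip_force: 10.0
```

send_rows([
  [0,0,0],
  [0,0,0],
  [0,0,40],
  [0,0,40],
  [-18,-55,0],
  [-18,-55,0],
  [-18,-55,0],
  [-18,-55,0],
  [-18,-55,0],
  [-18,-55,0],
], grip=[40,60,60,60,60,60,60,60,60,60], twist=[0,0,0,0,0,0,0,0,0,0])

```text
time_s: 12.85
eef_pos: [0.4617, -0.188, 0.1722]
orientation: [0.986, 0.166, -0.001, -0.002]
force: [1.0, 0.3, -1.0]
width: 0.0602
grip_force: 0.0
```

```bash
python3 - <<'E'
from h import *
a=grab('top');b=grab('scene');np.savez('f1.npz',**{k+n:f[k] for n,f in(('t',a),('s',b)) for k in f})
A=cv2.resize(a['color'][170:270,140:300],(800,500),interpolation=cv2.INTER_CUBIC)
B=cv2.resize(b['color'][200:340,180:300],(514,600),interpolation=cv2.INTER_CUBIC)
o=np.zeros((600,800,3),np.uint8);o[:300,:480]=cv2.resize(A,(480,300));o[:373,480:]=cv2.resize(B,(320,373))
cv2.imwrite('pics/4.png',cv2.resize(o[:375],(800,375))[:,:,::-1])
for nm,f in(('t',a),('s',b)):
  X=pts(f)
  m=(abs(X[...,0]-.52)<.1)&(abs(X[...,1]-.06)<.12)
  for lo,hi in((.15,.168),(.116,.126),(.095,.11),(.085,.095),(.075,.085),(.064,.075),(.05,.064)):
    q=X[m&(X[...,2]>lo)&(X[...,2]<hi)]
    if len(q):print(nm,lo,len(q),q.mean(0).round(4),q.min(0).round(3),q.max(0).round(3))
  m=(np.hypot(X[...,0]-.445,X[...,1]+.253)<.03)&(X[...,2]>.068)&(X[...,2]<.09);q=X[m]
  if len(q)>5:
    print('coupler',len(q),q.mean(0).round(4),q.min(0).round(4),q.max(0).round(4),cv2.minAreaRect((q[:,:2]*1000).astype(np.float32)))
E
```

```text
t 0.15 21 [0.5712 0.1338 0.1587] [0.565 0.128 0.151] [0.577 0.14  0.163]
t 0.116 305 [0.5256 0.1084 0.1215] [0.474 0.074 0.116] [0.578 0.144 0.126]
t 0.095 13 [0.5083 0.0208 0.1   ] [0.501 0.013 0.095] [0.516 0.025 0.106]
t 0.085 32 [0.5113 0.0213 0.0907] [0.499 0.011 0.085] [0.523 0.032 0.095]
t 0.075 33 [0.5239 0.0364 0.0777] [0.478 0.013 0.075] [0.536 0.082 0.085]
t 0.064 78 [0.5216 0.025  0.0703] [0.479 0.005 0.064] [0.544 0.081 0.075]
t 0.05 40 [0.5217 0.0315 0.0588] [0.476 0.006 0.05 ] [0.548 0.087 0.064]
s 0.15 53 [0.5711 0.136  0.1594] [0.565 0.128 0.15 ] [0.58  0.142 0.165]
s 0.116 607 [0.5251 0.1113 0.1221] [0.473 0.074 0.116] [0.574 0.144 0.126]
s 0.095 50 [0.4971 0.0516 0.1005] [0.477 0.017 0.095] [0.518 0.095 0.107]
s 0.085 70 [0.502  0.044  0.0909] [0.477 0.011 0.085] [0.523 0.095 0.095]
s 0.075 90 [0.5169 0.0419 0.0781] [0.477 0.013 0.075] [0.539 0.095 0.085]
s 0.064 142 [0.5116 0.0435 0.0693] [0.477 0.008 0.064] [0.543 0.095 0.075]
s 0.05 83 [0.5083 0.0538 0.0586] [0.477 0.009 0.05 ] [0.548 0.096 0.064]
coupler 92 [ 0.4381 -0.2525  0.0763] [ 0.4258 -0.2692  0.068 ] [ 0.4523 -0.2411  0.0803] ((439.6334228515625, -255.80416870117188), (28.062591552734375, 26.162641525268555), 83.80121612548828)
```

View pics/4.png

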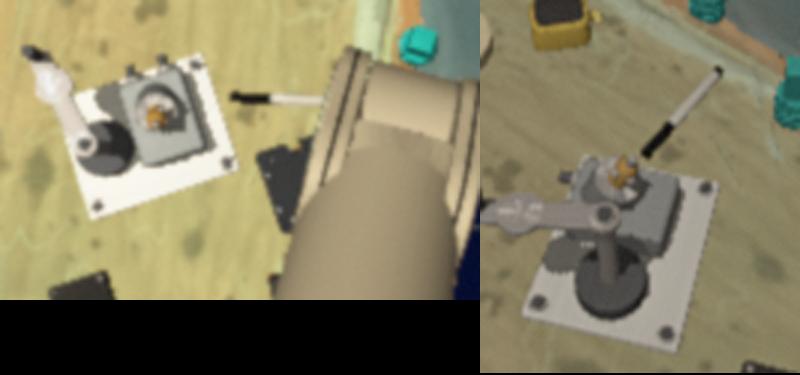

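The picture shows the brace swung out to the rear, with its peg at (35,52) in the left panel and the brass nipple clear at (155,115). Next come the nipple profile and the coupler yaw.

```bash
python3 - <<'E'
from h import *
ps=.323;xm=np.array([np.cos(ps),np.sin(ps)]);ym=np.array([-xm[1],xm[0]])
z=np.load('f1.npz')
for n in 'ts':
  f={k[:-1]:z[k] for k in z.files if k[-1]==n};X=pts(f);x=X[...,:2]@xm;y=X[...,:2]@ym
  h=cv2.cvtColor(f['color'],cv2.COLOR_RGB2HSV)
  br=(h[...,1]>90)&(h[...,0]<28)&(X[...,2]>.06)&(abs(y+.1405)<.03)&(abs(x-.49)<.05)
  print(n,'brass',br.sum());
  for lo in np.arange(.065,.11,.005):
    k=br&(X[...,2]>=lo)&(X[...,2]<lo+.005)
    if k.sum():print(round(lo,3),k.sum(),x[k].min().round(4),x[k].max().round(4),'y',y[k].mean().round(4),y[k].min().round(4),y[k].max().round(4))
  m=(abs(y+.1405)<.005)&(abs(x-.5)<.05)&(X[...,2]>.03)
  o=np.argsort(x[m]);print(np.c_[x[m],X[m][:,2]][o][::1 if n=='t' else 2].round(3).tolist())
# coupler
z=np.load('f0.npz')
for n in 'ts':
  f={k[:-1]:z[k] for k in z.files if k[-1]==n};X=pts(f)
  m=(np.hypot(X[...,0]-.445,X[...,1]+.253)<.03)&(X[...,2]>.068)&(X[...,2]<.09);q=X[m]
  print('coupler',len(q),q.mean(0).round(4),cv2.minAreaRect((q[:,:2]*1000).astype(np.float32)))
  m=(np.hypot(X[...,0]-.445,X[...,1]+.253)<.04)&(X[...,2]>.02)&(X[...,2]<.09);q=X[m];print(q.mean(0),cv2.minEnclosingCircle((q[:,:2]*1000).astype(np.float32)))
E
```

```text
t brass 33
0.065 2 0.4903 0.4932 y -0.1496 -0.1501 -0.1491
0.075 1 0.5049 0.5049 y -0.1424 -0.1424 -0.1424
0.08 1 0.5022 0.5022 y -0.1393 -0.1393 -0.1393
0.085 4 0.4815 0.5009 y -0.1447 -0.1477 -0.1426
0.09 16 0.4828 0.4996 y -0.142 -0.149 -0.1337
0.095 7 0.4891 0.4968 y -0.1418 -0.1504 -0.1372
0.1 1 0.4874 0.4874 y -0.1409 -0.1409 -0.1409
[[0.45, 0.04], [0.451, 0.042], [0.452, 0.044], [0.453, 0.042], [0.454, 0.045], [0.455, 0.045], [0.456, 0.042], [0.457, 0.047], [0.458, 0.044], [0.459, 0.042], [0.461, 0.04], [0.462, 0.042], [0.463, 0.041], [0.464, 0.042], [0.465, 0.044], [0.466, 0.043], [0.467, 0.041], [0.468, 0.044], [0.469, 0.044], [0.47, 0.046], [0.47, 0.044], [0.471, 0.045], [0.472, 0.043], [0.473, 0.046], [0.474, 0.045], [0.475, 0.041], [0.476, 0.043], [0.477, 0.042], [0.478, 0.047], [0.479, 0.042], [0.48, 0.043], [0.48, 0.062], [0.481, 0.102], [0.481, 0.045], [0.481, 0.06], [0.481, 0.088], [0.482, 0.102], [0.482, 0.062], [0.483, 0.063], [0.483, 0.105], [0.484, 0.092], [0.484, 0.106], [0.486, 0.105], [0.487, 0.095], [0.487, 0.092], [0.487, 0.104], [0.489, 0.097], [0.49, 0.097]
[... 2107 characters left out ...]
, [0.516, 0.079], [0.517, 0.078], [0.518, 0.079], [0.52, 0.077], [0.521, 0.075], [0.525, 0.066], [0.527, 0.061], [0.53, 0.057], [0.533, 0.049], [0.536, 0.044], [0.537, 0.047], [0.538, 0.047], [0.541, 0.043], [0.543, 0.041]]
coupler 79 [ 0.4387 -0.2557  0.0772] ((438.7268981933594, -256.1677551269531), (24.7518253326416, 24.270891189575195), 89.40788269042969)
[ 0.43858795 -0.25227418  0.05904317] ((438.80096435546875, -255.47222900390625), 21.556249618530273)
coupler 91 [ 0.4383 -0.2524  0.0763] ((439.091552734375, -254.1609344482422), (25.57954978942871, 28.49531364440918), 0.870951771736145)
[ 0.43653625 -0.24725383  0.05268336] ((439.1702575683594, -254.5825958251953), 21.600915908813477)
```

send_rows([
  [-11,-33,0],
  [-12,-34,0],
  [0,0,-20],
  [0,0,-35],
  [0,0,-35],
  [0,0,0],
  [0,0,0],
  [0,0,0],
  [0,0,0],
  [0,0,0],
], grip=[60,60,60,60,60,60,60,60,60,60], twist=[-9.5,-9.5,0,0,0,0,0,0,0,0])

```text
time_s: 14.2
eef_pos: [0.4409, -0.256, 0.0834]
orientation: [1.0, 0.0, 0.0, 0.0]
force: [0.8, -0.7, -0.2]
width: 0.0598
grip_force: 0.0
```

```bash
python3 - <<'E'
from h import *
print(ctrl.state()['eef_pos'],ctrl.state()['orientation'])
f=grab('scene');X=pts(f);np.savez('f2.npz',**f)
m=(np.hypot(X[...,0]-.439,X[...,1]+.255)<.07)&(X[...,2]>.085)&(X[...,2]<.15);q=X[m];q=q[np.argsort(q[:,2])];print(len(q),q[:25].round(3).tolist())
E
```

```text
[ 0.44091315 -0.25601318  0.08338308] [9.99999864e-01 2.66441009e-05 4.72794349e-04 2.18049519e-04]
91 [[0.437, -0.285, 0.12], [0.441, -0.287, 0.121], [0.432, -0.287, 0.121], [0.434, -0.284, 0.122], [0.436, -0.287, 0.123], [0.438, -0.286, 0.123], [0.433, -0.287, 0.124], [0.441, -0.286, 0.125], [0.436, -0.286, 0.127], [0.434, -0.287, 0.127], [0.432, -0.217, 0.127], [0.438, -0.284, 0.127], [0.433, -0.292, 0.128], [0.436, -0.213, 0.128], [0.442, -0.213, 0.129], [0.44, -0.214, 0.129], [0.435, -0.289, 0.129], [0.437, -0.287, 0.129], [0.432, -0.222, 0.13], [0.447, -0.212, 0.13], [0.445, -0.214, 0.13], [0.433, -0.217, 0.131], [0.438, -0.284, 0.131], [0.433, -0.212, 0.131], [0.442, -0.214, 0.132]]
```

send_rows([
  [-2,1,-30],
  [0,0,-30],
  [0,0,-13],
  [0,0,0],
  [0,0,0],
  [0,0,0],
  [0,0,0],
  [0,0,0],
  [0,0,0],
  [0,0,0],
], grip=[60,60,60,60,20,20,20,20,20,20], twist=[0,0,0,0,0,0,0,0,0,0], squeeze=6)

```text
time_s: 15.5
eef_pos: [0.4389, -0.2554, 0.0102]
orientation: [1.0, -0.0, 0.0, 0.0]
force: [0.2, -0.5, 5.0]
width: 0.0258
grip_force: 6.0
```

send_rows([
  [0,0,0],
  [0,0,4],
  [0,0,0],
  [0,0,0],
  [0,0,0],
  [0,0,0],
  [-3,0,0.5],
  [-3,0,0.5],
  [0,0,0],
  [0,0,0],
], grip=[32,32,32,20,20,20,20,20,20,20], twist=[0,0,0,0,0,0,0,0,0,0])

```text
time_s: 16.75
eef_pos: [0.4326, -0.2549, 0.0148]
orientation: [1.0, 0.0, 0.0, -0.0]
force: [0.3, -0.1, -2.5]
width: 0.0261
grip_force: 6.0
```

```bash
cat > tilt.py <<'E'
from h import *
def tilt(save=None):
    s=ctrl.state();f=grab('scene');X=pts(f);p=s['eef_pos']
    print(s['time_s'],p.round(4),s['force'].round(1),s['width'],s['grip_force'])
    m=(abs(X[...,0]-p[0])<.055)&(abs(X[...,1]-p[1])<.03)&(X[...,2]>.008)
    # lower sleeve points below fingertip
    h=cv2.cvtColor(f['color'],cv2.COLOR_RGB2HSV)
    for lo in np.arange(p[2]-.012,p[2]+.05,.006):
        q=X[m&(X[...,2]>lo)&(X[...,2]<lo+.006)]
        if len(q):print(lo.round(3),len(q),'x',q[:,0].min().round(4),q[:,0].max().round(4),'y',q[:,1].min().round(4),q[:,1].max().round(4))
    if save:
        E=f['extrinsics'];c=E[:3,:3].T@(p-E[:3,3]);u=int(f['fx']*c[0]/c[2]+f['cx']);v=int(f['fy']*c[1]/c[2]+f['cy'])
        a,b=max(v-50,0),max(u-50,0)
        cv2.imwrite('pics/'+save,cv2.resize(f['color'][a:a+100,b:b+100,::-1],(500,500),interpolation=cv2.INTER_CUBIC))
E
python3 -c "
from tilt import *;tilt()"
```

```text
16.75 [ 0.4326 -0.2549  0.0148] [ 0.3 -0.1 -2.5] 0.026143014874345265 5.998023524880409
0.003 8 x 0.4139 0.448 y -0.2487 -0.2324
0.009 18 x 0.4133 0.4493 y -0.2613 -0.233
0.015 24 x 0.4135 0.4532 y -0.2512 -0.2321
0.021 26 x 0.4135 0.4539 y -0.2569 -0.2321
0.027 22 x 0.4135 0.4499 y -0.2551 -0.2325
0.033 39 x 0.4137 0.4511 y -0.2708 -0.2323
0.039 37 x 0.4163 0.4534 y -0.2649 -0.2344
0.045 10 x 0.4206 0.4393 y -0.2599 -0.2396
0.051 7 x 0.421 0.4248 y -0.2643 -0.2388
0.057 15 x 0.4213 0.4414 y -0.2754 -0.2291
0.063 19 x 0.4209 0.442 y -0.2748 -0.2273
```

send_rows([
  [0,0,0],
  [0,0,40],
  [0,0,45],
  [0,0,45],
  [12,46,0],
  [12,46,0],
  [12,46,0],
  [12,46,0],
  [13,46,0],
  [13,46,0],
], grip=[20,20,20,20,20,20,20,20,20,20], twist=[0,0,0,0,6,6,6.5,0,0,0], squeeze=20)

```text
time_s: 18.05
eef_pos: [0.5067, 0.0225, 0.1448]
orientation: [0.987, 0.161, 0.0, 0.0]
force: [1.5, 0.5, -3.1]
width: 0.0261
grip_force: 20.0
```

send_rows([
  [0,0,0],
  [0,0,0],
  [0,0,0],
  [0,0,0],
  [0,0,0],
  [0,0,0],
  [0,0,0],
  [0,0,0],
  [0,0,0],
  [0,0,0],
], grip=[20,20,20,20,20,20,20,20,20,20], twist=[0,0,0,0,0,0,0,0,0,0])

```text
time_s: 19.3
eef_pos: [0.5066, 0.0212, 0.1448]
orientation: [0.987, 0.161, 0.0, 0.0]
force: [0.1, 0.2, -1.9]
width: 0.026
grip_force: 20.0
```

```bash
cat > look.py <<'E'
from h import *
ps=.323;xm=np.array([np.cos(ps),np.sin(ps)]);ym=np.array([-xm[1],xm[0]])
def look(save=None):
    s=ctrl.state();p=s['eef_pos'];print(s['time_s'],p.round(4),'xm,ym',(p[:2]@xm).round(4),(p[:2]@ym).round(4),s['force'].round(1),s['width'].__round__(4),s['orientation'].round(3))
    f=grab('scene');X=pts(f);x=X[...,:2]@xm-p[:2]@xm;y=X[...,:2]@ym-p[:2]@ym;z=X[...,2]-p[2]
    m=(abs(x)<.05)&(abs(y)<.026)&(z>-.05)
    for lo in np.arange(-.03,.075,.006):
        k=m&(z>lo)&(z<lo+.006)
        if k.sum():print(round(lo,3),k.sum(),'x',x[k].min().round(4),x[k].max().round(4),'y',y[k].min().round(4),y[k].max().round(4))
    if save:
        E=f['extrinsics'];c=E[:3,:3].T@(p-E[:3,3]);u=int(f['fx']*c[0]/c[2]+f['cx']);v=int(f['fy']*c[1]/c[2]+f['cy'])
        a,b=max(v-60,0),max(u-50,0)
        cv2.imwrite('pics/'+save,cv2.resize(f['color'][a:a+100,b:b+100,::-1],(500,500),interpolation=cv2.INTER_CUBIC))
E
python3 -c "
from look import *;look('5.png')"
```

```text
19.3 [0.5066 0.0212 0.1448] xm,ym 0.4871 -0.1407 [ 0.1  0.2 -1.9] 0.026 [0.987 0.161 0.    0.   ]
-0.018 3 x 0.0063 0.0143 y 0.0159 0.0201
-0.012 27 x -0.0185 0.0166 y 0.004 0.0215
-0.006 29 x -0.0191 0.0196 y -0.0022 0.0217
-0.0 31 x -0.0204 0.0189 y -0.0023 0.022
0.006 42 x -0.0199 0.018 y -0.0087 0.0221
0.012 41 x -0.0194 0.0184 y -0.0021 0.023
0.018 43 x -0.0183 0.0181 y -0.0083 0.0223
0.024 77 x -0.0181 0.0212 y -0.0129 0.0214
0.03 11 x -0.0114 -0.0066 y -0.0102 0.0129
0.036 10 x -0.0118 -0.0083 y -0.0099 0.0178
0.042 20 x -0.0113 0.0103 y -0.0217 0.0259
0.048 29 x -0.0114 0.0103 y -0.0229 0.0259
0.054 23 x -0.0116 0.01 y -0.0226 0.026
0.06 23 x -0.0113 0.0075 y -0.0246 0.026
0.066 4 x -0.0086 -0.007 y -0.0245 -0.013
0.072 1 x -0.0082 -0.0082 y -0.0167 -0.0167
```

View pics/5.png

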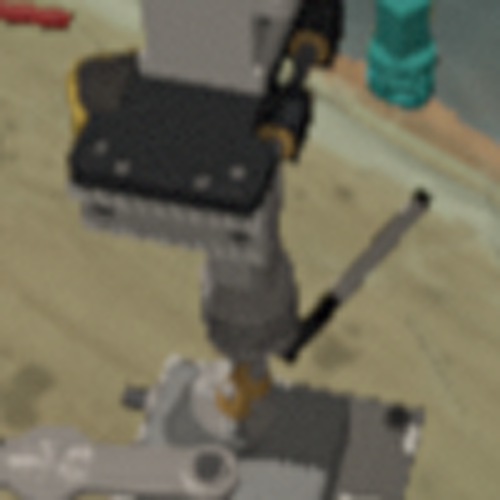

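The scene crop shows the coupler held upright at (250,300), directly above the brass nipple at (243,385). I'll lower it over the pin with a light grip.

send_rows([
  [0,0,-12],
  [0,0,-12],
  [0,0,-6],
  [0,0,-4],
  [0,0,-2],
  [0,0,0],
  [0,0,0],
  [0,0,0],
  [0,0,0],
  [0,0,0],
], grip=[20,20,20,20,20,20,20,20,20,20], twist=[0,0,0,0,0,0,0,0,0,0], squeeze=7)

```text
time_s: 20.6
eef_pos: [0.5067, 0.0211, 0.1089]
orientation: [0.987, 0.161, 0.0, 0.0]
force: [1.1, 0.7, -1.9]
width: 0.0256
grip_force: 7.0
```

send_rows([
  [-2.8,-1,-1],
  [-2.8,-1,-1],
  [-2.8,-1,-1],
  [-2.8,-1,-1],
  [0,0,0],
  [0,0,0],
  [0,0,0],
  [0,0,0],
  [0,0,0],
  [0,0,0],
], grip=[20,20,20,20,20,20,20,20,20,20], twist=[0,0,0,0,0,0,0,0,0,0])

```text
time_s: 21.85
eef_pos: [0.4953, 0.0171, 0.1048]
orientation: [0.987, 0.161, -0.0, 0.0]
force: [-0.4, -0.7, 0.1]
width: 0.0257
grip_force: 7.0
```

```bash
python3 -c "
from look import *;look()"
```

```text
21.85 [0.4953 0.0171 0.1048] xm,ym 0.4751 -0.141 [-0.4 -0.7  0.1] 0.0257 [ 0.987  0.161 -0.     0.   ]
-0.03 52 x 0.0216 0.046 y -0.0144 0.0164
-0.024 1 x 0.0272 0.0272 y 0.0067 0.0067
-0.018 3 x -0.0089 0.002 y 0.0087 0.0195
-0.012 21 x -0.0102 0.0275 y 0.0045 0.0215
-0.006 25 x -0.0124 0.0275 y 0.0039 0.0226
-0.0 31 x -0.0128 0.0281 y 0.0029 0.0226
0.006 32 x -0.0143 0.028 y -0.0017 0.0219
0.012 37 x -0.013 0.0286 y 0.0036 0.0211
0.018 54 x -0.0147 0.0269 y -0.0071 0.0206
0.024 51 x -0.0136 0.0249 y -0.0056 0.0212
0.03 3 x -0.0083 0.016 y 0.0115 0.0125
0.036 1 x -0.0086 -0.0086 y 0.0124 0.0124
0.042 11 x -0.01 0.0049 y -0.0238 0.0258
0.048 15 x -0.0105 0.0096 y -0.0253 0.0259
0.054 9 x -0.0084 0.0091 y -0.0237 0.0258
0.06 4 x -0.0118 -0.0085 y -0.0235 -0.0021
```

It is pivoting the right way with low force. Continuing.

send_rows([
  [-2.6,-0.9,-1],
  [-2.6,-0.9,-1],
  [-2.6,-0.9,-1],
  [-2.6,-0.9,-1],
  [0,0,0],
  [0,0,0],
  [0,0,0],
  [0,0,0],
  [0,0,0],
  [0,0,0],
], grip=[20,20,20,20,20,20,20,20,20,20], twist=[0,0,0,0,0,0,0,0,0,0])

```text
time_s: 23.15
eef_pos: [0.4847, 0.0135, 0.1007]
orientation: [0.987, 0.161, -0.0, 0.0]
force: [1.1, 0.4, -1.8]
width: 0.026
grip_force: 7.0
```

```bash
python3 -c "
from look import *;look()"
```

```text
23.15 [0.4847 0.0135 0.1007] xm,ym 0.4639 -0.1411 [ 1.1  0.4 -1.8] 0.026 [ 0.987  0.161 -0.     0.   ]
-0.03 49 x 0.0309 0.05 y -0.0154 0.0206
-0.024 11 x 0.0356 0.0492 y -0.0111 0.0111
-0.018 1 x 0.0081 0.0081 y 0.0135 0.0135
-0.012 14 x 0.0038 0.0294 y 0.0117 0.0216
-0.006 27 x -0.0015 0.0409 y 0.0034 0.0217
-0.0 26 x -0.0038 0.0394 y 0.0048 0.0217
0.006 36 x -0.0058 0.039 y -0.0001 0.023
0.012 34 x -0.005 0.0339 y 0.0079 0.0226
0.018 45 x -0.0078 0.0356 y -0.0005 0.0206
0.024 46 x 0.0017 0.032 y 0.0053 0.0204
0.03 9 x 0.0154 0.028 y 0.0073 0.0173
0.036 3 x -0.0081 0.0181 y 0.0129 0.0198
0.042 12 x -0.0084 0.0102 y 0.0194 0.0257
0.048 11 x -0.0077 0.0098 y 0.0239 0.0257
0.054 4 x -0.0075 0.0097 y 0.0246 0.0259
```

Tilt is about 0.37 to 0.4 rad, close to aligned. Next I slide it along the nipple axis.

send_rows([
  [0.8,0.3,-1.8],
  [0.8,0.3,-1.8],
  [0.8,0.3,-1.8],
  [0.8,0.3,-1.8],
  [0,0,0],
  [0,0,0],
  [0,0,0],
  [0,0,0],
  [0,0,0],
  [0,0,0],
], grip=[20,20,20,20,20,20,20,20,20,20], twist=[0,0,0,0,0,0,0,0,0,0], squeeze=10)

```text
time_s: 24.45
eef_pos: [0.4879, 0.0143, 0.0936]
orientation: [0.987, 0.161, -0.0, 0.0]
force: [-1.9, -3.2, 4.1]
width: 0.0263
grip_force: 10.0
```

```bash
python3 -c "
from look import *;look('6.png')"
```

```text
24.45 [0.4879 0.0143 0.0936] xm,ym 0.4672 -0.1413 [-1.9 -3.2  4.1] 0.0263 [ 0.987  0.161 -0.     0.   ]
-0.03 36 x 0.0157 0.0493 y 0.008 0.0221
-0.024 41 x 0.0251 0.0499 y 0.0042 0.0213
-0.018 17 x 0.0405 0.0493 y -0.0078 0.0141
-0.012 9 x 0.0074 0.0237 y 0.0127 0.0211
-0.006 20 x 0.005 0.0403 y 0.0111 0.0211
-0.0 27 x -0.0004 0.0432 y 0.0009 0.0221
0.006 33 x -0.0021 0.0409 y -0.0005 0.0218
0.012 31 x -0.0041 0.0389 y 0.0024 0.0217
0.018 39 x -0.0061 0.0373 y 0.0009 0.0218
0.024 45 x -0.0001 0.0328 y 0.008 0.0207
0.03 15 x 0.0152 0.0276 y 0.009 0.0165
0.036 2 x -0.0081 0.015 y 0.0132 0.0163
0.042 12 x -0.0085 0.0094 y 0.0174 0.0255
0.048 11 x -0.0085 0.009 y 0.0246 0.0258
0.054 3 x -0.0022 0.0065 y 0.0256 0.0258
```

View pics/6.png

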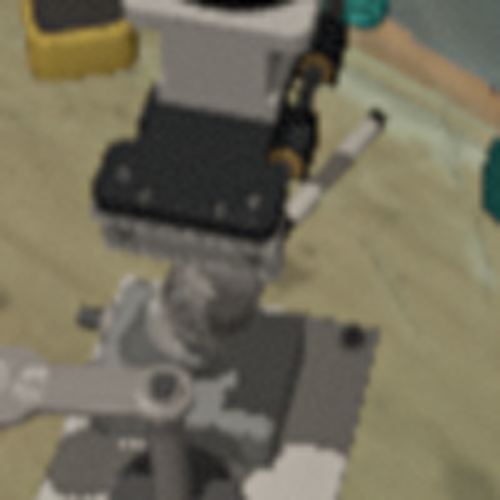

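The crop shows the sleeve at (205,300), leaning parallel to the nipple, with the measured edge slope at 0.42 rad. I'll grip harder and push.

send_rows([
  [0.3,-0.9,0],
  [0,0,0],
  [0.8,0.3,-1.8],
  [0.8,0.3,-1.8],
  [0.8,0.3,-1.8],
  [0.8,0.2,-1.8],
  [0.8,0.3,-1.8],
  [0.8,0.2,-1.8],
  [0,0,0],
  [0,0,0],
], grip=[20,20,20,20,20,20,20,20,20,20], twist=[0,0,0,0,0,0,0,0,0,0], squeeze=35)

```text
time_s: 25.75
eef_pos: [0.4924, 0.0155, 0.0829]
orientation: [0.987, 0.161, -0.001, -0.0]
force: [-4.7, -0.7, 3.3]
width: 0.026
grip_force: 35.0
```

```bash
python3 -c "
from look import *;look()"
```

```text
25.75 [0.4924 0.0155 0.0829] xm,ym 0.4719 -0.1416 [-4.7 -0.7  3.3] 0.026 [ 0.987  0.161 -0.001 -0.   ]
-0.03 8 x 0.0134 0.0483 y 0.0117 0.0197
-0.024 19 x 0.0095 0.048 y 0.0082 0.0214
-0.018 28 x 0.0147 0.0494 y 0.0106 0.0219
-0.012 36 x 0.0058 0.0491 y -0.0033 0.0224
-0.006 26 x 0.0023 0.0468 y -0.0062 0.0216
-0.0 28 x 0.0027 0.0435 y 0.0027 0.0226
0.006 36 x -0.0033 0.041 y 0.0005 0.0221
0.012 31 x -0.003 0.0388 y -0.0 0.0222
0.018 38 x -0.005 0.0369 y 0.0056 0.0221
0.024 41 x 0.0035 0.0341 y 0.0059 0.0215
0.03 12 x 0.0155 0.0271 y 0.0114 0.0156
0.036 1 x -0.0084 -0.0084 y 0.0174 0.0174
0.042 8 x -0.0082 0.0096 y 0.0233 0.025
0.048 11 x -0.0084 0.0092 y 0.0244 0.0259
0.054 1 x -0.0122 -0.0122 y -0.0033 -0.0033
0.06 2 x -0.0122 -0.0114 y -0.0064 -0.0033
```

send_rows([
  [-0.6,-0.2,0],
  [0.4,0.1,-0.9],
  [0.4,0.1,-0.9],
  [0.4,0.1,-0.9],
  [0.4,0.1,-0.9],
  [0.4,0.2,-0.9],
  [0,0,0],
  [0,0,0],
  [0,0,0],
  [0,0,0],
], grip=[20,20,20,20,20,20,20,20,20,20], twist=[0,0,0,0,0,0,0,0,0,0], squeeze=45)

```text
time_s: 27.05
eef_pos: [0.4934, 0.0157, 0.08]
orientation: [0.987, 0.161, -0.001, 0.0]
force: [-12.2, -0.9, 24.4]
width: 0.0256
grip_force: 45.0
```

```bash
python3 -c "
from look import *;look()"
```

```text
27.05 [0.4934 0.0157 0.08  ] xm,ym 0.4729 -0.1418 [-12.2  -0.9  24.4] 0.0256 [ 0.987  0.161 -0.001  0.   ]
-0.03 7 x 0.0149 0.0499 y 0.0122 0.0178
-0.024 13 x 0.0091 0.0472 y 0.0064 0.0212
-0.018 25 x 0.0116 0.0492 y 0.0081 0.0222
-0.012 28 x 0.0073 0.0489 y 0.0082 0.0223
-0.006 42 x 0.0016 0.0481 y -0.005 0.0214
-0.0 23 x 0.0041 0.0432 y 0.001 0.0223
0.006 29 x -0.0028 0.0374 y 0.004 0.0222
0.012 31 x -0.004 0.039 y 0.0044 0.0227
0.018 41 x -0.0055 0.0363 y 0.0043 0.0222
0.024 46 x 0.0015 0.0326 y 0.0079 0.0214
0.03 9 x 0.0171 0.0261 y 0.0116 0.014
0.042 8 x -0.0081 0.0087 y 0.021 0.0259
0.048 11 x -0.0052 0.0108 y 0.0244 0.0259
0.054 3 x -0.0125 -0.011 y -0.0118 -0.0059
```

```bash
python3 - <<'E'
from look import *
n=np.array([-xm[0]*np.sin(.42),-xm[1]*np.sin(.42),np.cos(.42)]);s0=np.array([.520,.0253,.07])
for c in('scene','top'):
  X=pts(grab(c))-s0;a=X@n;r=X-a[...,None]*n;rr=np.linalg.norm(r,axis=-1);e=np.r_[xm*np.cos(.42),np.sin(.42)]
  m=(rr<.026)&(a>-.01)&(a<.085)
  for lo in np.arange(-.009,.06,.003):
    k=m&(a>=lo)&(a<lo+.003)
    if k.sum():print(c,round(lo,3),k.sum(),'r',rr[k].mean().round(4),'max',rr[k].max().round(4),'e',(r@e)[k].min().round(4),(r@e)[k].max().round(4))
E
```

```text
scene -0.009 8 r 0.0209 max 0.0221 e -0.02 0.0201
scene -0.006 12 r 0.0205 max 0.0218 e -0.0089 0.0196
scene -0.003 26 r 0.0204 max 0.0226 e -0.0216 0.0204
scene 0.0 15 r 0.0197 max 0.0216 e -0.0172 0.0199
scene 0.003 10 r 0.0198 max 0.0215 e -0.0144 0.019
scene 0.006 8 r 0.0204 max 0.0216 e -0.0178 0.0185
scene 0.009 15 r 0.0207 max 0.0224 e -0.0186 0.0182
scene 0.012 13 r 0.02 max 0.0217 e -0.01 0.0164
scene 0.015 12 r 0.0213 max 0.0223 e -0.0213 0.0132
scene 0.018 13 r 0.0207 max 0.0219 e -0.0159 0.0209
scene 0.021 16 r 0.0207 max 0.022 e -0.0166 0.0186
scene 0.024 13 r 0.0209 max 0.0227 e -0.0219 0.0203
scene 0.027 17 r 0.0209 max 0.0233 e -0.02 0.0157
scene 0.03 14 r 0.0204 max 0.0212 e -0.0179 0.0192
scene 0.033 17 r 0.0201 max 0.0216 e -0.019 0.0166
scene 0.036 18 r 0.0186 max 0.0205 e -0.0173 0.0153
scene 0.039 34 r 0.0171 max 0.0209 e -0.0186 0.0134
scene 0.042 7 r 0.0171 max 0.0196 e -0.0132 0.007
scene 0.045 2 r 0.0177 max 0.0184 e 0.0104 0.0123
top -0.009 1 r 0.0209 max 0.0209 e 0.0054 0.0054
top -0.003 1 r 0.0216 max 0.0216 e 0.0002 0.0002
```

send_rows([
  [0,0,-0.3],
  [0,0,0],
  [0,0,0],
  [0,0,0],
  [0,0,0],
  [0,0,0],
  [0,0,0],
  [0,0,0],
  [0,0,0],
  [0,0,0],
], grip=[20,20,20,20,20,20,20,20,20,20], twist=[0,0,0,0,0,0,0,0,0,0])

```text
time_s: 28.45
eef_pos: [0.4934, 0.0157, 0.0799]
orientation: [0.987, 0.161, -0.001, 0.0]
force: [-11.9, -1.2, 25.8]
width: 0.0256
grip_force: 45.0
```

```bash
python3 -c "
from cell import ctrl
print(ctrl.hand_in())"
```

```text
the job is handed in; nothing more can be done
None
```

I handed the job in at about 28 s: the guard brace is at its end stop, and the coupler is gripped at 45 N and pressed onto the nipple with about 28 N. It measured square to the nipple and within about 2 mm of the seat, but the hand-in returned no verdict.

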